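# Zero the gauge and wedge up the gel-casting deck

### The arm

A 7-joint arm with a two-finger parallel gripper is mounted at the origin on a cart in front of the work surface, level with it; the furniture and walls round the work are solid. World frame = base frame: x ahead of the robot, y to its left, z up, the work surface at z = 0. Lengths are in m, angles in degrees, forces in N, time in s.
With the tool pointing down it reaches from about 0.4 to 0.85 m from the base axis. Payload 4.4 kg.
Tool frame: the origin (TCP) lies at the very end of the fingers, on their centre line; the grasp point (between the pads) lies 19 mm behind it; z points along the fingers, y is the line along which they close (so a half turn about z gives the same grasp; the last joint's range is limited). The gripper opens to 94 mm and grips with 3 to 60 N. Pads are 16 mm wide; open, the fingers measure 119 mm over their backs; the gripper's body (75 mm by 177 mm) begins 78 mm behind the grasp point.
Start: joints at [66.818, 36.005, 2.206, 86.941, -1.547, 57.084, -1.146], TCP at [0.216, -0.613, 0.205] pointing down, gripper open.
Joint ranges: [-175.42, 175.42], [-21.48, 121.26], [-71.46, 75.88], [10.55, 141.38], [-63.04, 243.04], [13.31, 113.54], [-168.57, 168.57]. Speed limits (degrees/s): [147.25, 147.25, 180, 180, 180, 180, 180].

### API

Orientations are given as [roll, pitch, yaw] about the fixed x, y, z axes, in that order (R = Rz(yaw) Ry(pitch) Rx(roll)).
In Python, from rig import * gives the robot as it stands.
- The arm moves only by the tool play_rows, never from a script. Its argument "steps" is one flat list of numbers, 5 for each row, row after row: the shift along the tool's x, y, z in shares of 1 m (1.0 is 1 m), then the turn about the tool's z in normalised numbers (1 is 2 rad), then the finger opening in mm, from 0 to 94. A call has 1 to 5 rows; each row is the pose to reach, as a shift and turn from the pose commanded when the call began, along the tool's axes at that moment; what a row does not reach only later rows make up. A row lasts 1/12 s, in which the tool goes at most 41.7 mm and 7.16 degrees, less where a joint would pass 70% of its speed; a pose out of reach is approached as far as the arm can. A shift or turn number past 1, either way, is cut back to 1. A call with a gripper value outside its range is refused whole. The fingers move at their own pace and stop on an object; "newtons" is the grip in N (left out, the last holds). Time passes only in rows, so rows that repeat a pose let the fingers close. It gives the time, the measured TCP pose, the force, the opening and the grip force at its end, in the units of the state.
- sense(): the state, without advancing time (a new reading comes with each control period).
- capture(name): name is "side" or "top"; returns the picture (480x640x3 uint8, red, green, blue); there is no depth.
- camera_model(name): a dict with "mtx" (3x3 intrinsics, pixels), "distortion" ([k1, k2, p1, p2, k3] as OpenCV has them; the pictures are not rectified), "position" and "rotation" of the camera in the world. Camera axes: x right, y down, z forward; pixel columns grow to the right and rows downward; lengths in m; the calibration is good to about 2 mm. A picture is of the moment at which its call begins. camera_model takes no time and is no camera call.
- close_job(): hands the job in; it is judged then, once.
The state is a dict: "clock": time; "joint_positions": joint angles; "joint_velocities": joint speeds; "joint_efforts": joint torques, N m; "ee_pos": TCP position; "tcp_rot": TCP orientation; "ft_force": force on the tool from outside, world axes, zero at the start; "ft_torque": the same for the moment, N m; "width": opening from 0.0 (shut) to 1.0 (fully open); "grip_force": force on a finger pad.
Only numpy, scipy, OpenCV 4.12 (cv2) and the standard library are available. Lean on these libraries where they do the work, as an engineer would, in place of code of your own. Each camera call takes 0.05 s, during which the arm holds its last target. There are 200 camera calls.

### The job

Level the gel-casting stand: with the white deck still resting on its rubber pads, turn the gauge's bezel clockwise until its red zero mark stands at the pointer. Then take the yellow wedge by its black grip, slide it thin end first, flat on the worktop, under the middle of the deck's free edge until the deck just lifts off its pads and the pointer stands in the green arc (1.5 to 5 mm of lift), creeping up so that it never goes well past the green. Finish while still holding the wedge there with the fingers with the deck resting on it, do not lift the deck with the fingers, and leave the cup, bottle and timer where they are.

Things in the scene. Friction and masses are not known exactly. Their poses are not given: they have to be found in the camera images.
- leveller: Fixed aluminium stand, 142 x 142 mm. Origin on the worktop under the middle of the deck's free edge; +x points under the deck to the hinge (the way the wedge is pushed), z up. Space below the deck is open from y = -49 to +49 mm, x = 0 to 120 mm, with the worktop as floor. Gauge axis at x = 30, y = 130 mm
- deck: White hinged deck, 130 x 140 x 8 mm, 0.25 to 0.5 kg, with a clear casting tray and blue comb fixed on it (tops 57 mm above the worktop). Origin on the hinge axis, 17 mm above the worktop at x = 130 mm of the stand; it reaches along its -x to the free edge. At rest its underside is level, 13 mm above the worktop
- deck_edge (a point): Middle of the lower corner of the deck's free edge, 13 mm above the worktop at rest; it rises as the deck lifts
- pointer (a joint): Angle of the gauge's black pointer, rad: 0 while the deck rests, pointing to the stand's +x; it turns clockwise (seen from above) by 30 times the deck's angle as the free edge, 130 mm from the hinge, rises: 0.345 rad = 1.5 mm, 0.69 rad = 3 mm, 1.155 rad = 5 mm of lift
- bezel (a joint): Angle of the bezel with its scale, rad: 0 when its red zero mark stands at the resting pointer; positive = counter-clockwise from above. Starts at 0.5 to 1.2, so turn it clockwise; stays where left (0.03 N m friction). The green arc runs from 0.345 to 1.155 rad clockwise of the red mark: 1.5 to 5 mm of lift
- bezel_grip (a point): On the bezel's vertical axis at the middle of its height, 49 mm above the worktop. The bezel is a round knurled ring, 60 mm across and 18 mm high (from 40 to 58 mm above the worktop); its neck below is 46 mm across at most. x points to its red mark
- wedge: Loose yellow wedge, 110 x 30 x 46 mm, about 0.18 kg. Origin at the centre of its underside, +x to the thin end. Ramp 4 mm high at x = +55 mm, rising evenly (1 in 4) to 20 mm at x = -9 mm; behind it a black grip block, x = -55 to -17 mm, 26 mm wide. Meets the resting edge with its origin 19 mm before it; each further 4 mm lifts 1 mm
- wedge_grip (a point): Middle of the black grip block of the wedge, 36 mm behind its origin, 30 mm above its underside; to be pinched across its 26 mm width from above
- sample_cup: Sample cup with red lid, 64 x 64 x 70 mm, stands right of the stand; origin at the centre of its underside
- violet_bottle: Brown bottle with violet cap, 42 x 42 x 98 mm, stands left of the gauge; origin at the centre of its underside
- lab_timer: White timer, 62 x 62 x 22 mm, lies in front of the gauge; origin at the centre of its underside
There are look-alikes about, which are no part of the job. Of the things like the wedge, leave any that is pink; of the rest the larger one is meant.

How it is judged:
By the outcome, as a careful person would: the job done as asked, in the order asked, and still so for the second after the job is handed in, while the arm keeps its last pose, push and grip.
It also fails if it takes over 67 s, if anything falls off the work surface, if the arm or the gripper's body presses on something with over 40 N, if the wrist force passes 120 N, or if a joint passes its speed limit or range.

## Working session

There is one attempt and no reset: what is moved stays moved. The work goes in short steps, Python scripts to look and compute and a tool call to move; the robot and the scene stay as the last step left them, time stands still between calls to the robot, and variables do not carry over. Pictures are saved under pics/ and viewed, at most 10 in all, crops included, and the job is handed in when it is done.

Besides the shell and the picture viewer there is one more tool, called after "Call:" as name(argument=value, ...) on one line, values as JSON. play_rows: Moves the arm, as the interface text tells. Its arguments: {"type":"object","properties":{"steps":{"type":"array","items":{"type":"number"}},"newtons":{"type":"number"}},"required":["steps"]}

```bash
mkdir -p pics; cat > h.py <<'E'
from rig import *
import numpy as np, cv2
def cam(n):
    m=camera_model(n); return np.array(m["mtx"],float),np.array(m["distortion"],float),np.array(m["position"],float),np.array(m["rotation"],float)
def ray(n,uv,z):
    K,d,p,R=cam(n)
    q=cv2.undistortPoints(np.array(uv,float).reshape(-1,1,2),K,d).reshape(-1,2)
    r=np.c_[q,np.ones(len(q))]@R.T
    return p+r*((z-p[2])/r[:,2])[:,None]
def proj(n,P):
    K,d,p,R=cam(n)
    return cv2.projectPoints(np.array(P,float).reshape(-1,1,3),cv2.Rodrigues(R.T)[0],-R.T@p,K,d)[0].reshape(-1,2)
E
python3 - <<'E'
from h import *
for n in("top","side"):
    cv2.imwrite(f"pics/{n}0.png",capture(n)[...,::-1]); m=cam(n); print(n,m[2],m[3].round(3).tolist(),m[0][0,0])
s=sense(); print(s)
E
```

```text
top [4.81782298e-01 2.36201780e-04 1.15771102e+00] [-173.591, 1.671, -91.262] 500.0754039277062
side [-0.2376248   0.6229295   0.74095113] [-123.221, 0.354, -126.4] 528.6381746878005
{'clock': 0.1, 'joint_positions': array([66.81807709, 36.05183532,  2.20273038, 86.98689449, -1.54676835,
       57.0827188 , -1.14518295]), 'joint_velocities': array([-0.10842602, -0.01883409,  0.0669997 , -0.11965784, -0.12377376,
        0.08233509,  0.01080439]), 'joint_efforts': array([ 4.14630922e-03, -5.50780499e+01,  1.14800703e+00, -1.87115139e+01,
       -5.21142629e-02,  1.92122388e-02,  6.18985405e-05]), 'ee_pos': array([ 0.21587518, -0.61251306,  0.20468505]), 'tcp_rot': array([-1.79908227e+02,  9.20414280e-04,  1.94127842e+01]), 'ft_force': array([ 0.07806383,  0.07993547, -0.63806898]), 'ft_torque': array([0.05194931, 0.02930704, 0.06129777]), 'grip_force': 0.0, 'width': 0.9969307917543876}
```

```bash
python3 - <<'E'
s=open('h.py').read()
s=s.replace('import numpy as np, cv2','import numpy as np, cv2\nfrom scipy.spatial.transform import Rotation as Ro')
s=s.replace('np.array(m["rotation"],float)','Ro.from_euler("xyz",m["rotation"],degrees=True).as_matrix()')
open('h.py','w').write(s)
E
```

```text
(no output)
```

View pics/top0.png

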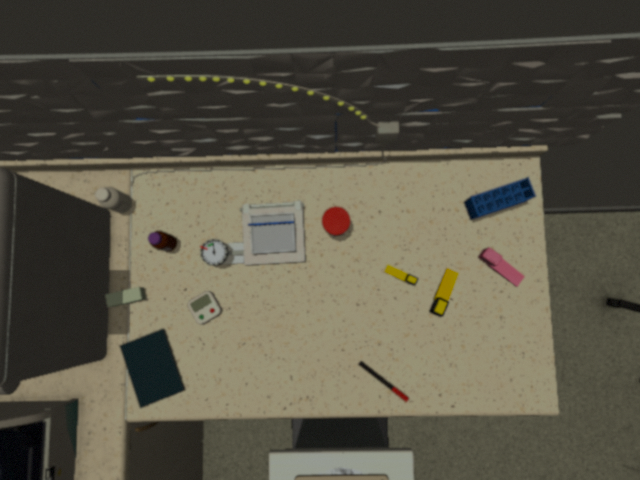

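View pics/side0.png

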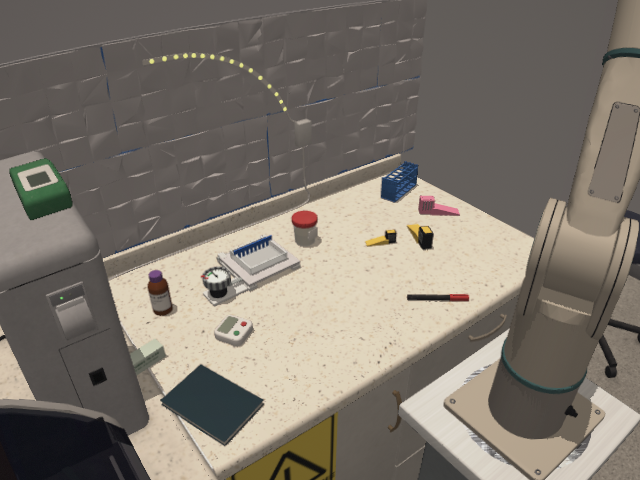

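```bash
python3 - <<'E'
from h import *
t=cv2.imread("pics/top0.png"); s=cv2.imread("pics/side0.png")
print("origin,tcp", proj("top",[[0,0,0],[.216,-.613,.205]]),proj("side",[[0,0,0],[.216,-.613,.205]]))
r=lambda im,x,y,w,h,k:cv2.resize(im[y:y+h,x:x+w],None,fx=k,fy=k,interpolation=cv2.INTER_CUBIC)
A=r(t,190,195,125,75,4); B=r(t,380,240,90,75,4); C=r(s,190,225,125,80,4);D=r(s,350,210,90,80,4)
f=lambda a,w,h:cv2.copyMakeBorder(a,0,h-a.shape[0],0,w-a.shape[1],cv2.BORDER_CONSTANT)
cv2.imwrite("pics/c1.png",np.vstack([np.hstack([f(A,500,300),f(B,300,300)[:, :300]]),np.hstack([f(C[:300],500,300),f(D[:300,:300],300,300)])]))
# yellow & black masks in top
hsv=cv2.cvtColor(t,cv2.COLOR_BGR2HSV)
m=cv2.inRange(hsv,(20,150,80),(32,255,255)); m[:200]=0
n,l,st,c=cv2.connectedComponentsWithStats(m)
for i in range(1,n):
    if st[i,4]>20: print(st[i],c[i],cv2.boxPoints(cv2.minAreaRect(np.argwhere(l==i)[:,::-1].astype(np.float32))).tolist())
E
```

```text
origin,tcp [[342.67688624 524.69938843]
 [692.54663445 446.71329843]] [[524.57572491 411.15854627]
 [614.51356953 166.24429271]]Traceback (most recent call last):
  File "<stdin>", line 7, in <module>
  File "<stdin>", line 6, in <lambda>
cv2.error: OpenCV(4.12.0) /io/opencv/modules/core/src/copy.cpp:1160: error: (-215:Assertion failed) top >= 0 && bottom >= 0 && left >= 0 && right >= 0 && _src.dims() <= 2 in function 'copyMakeBorder'
```

```bash
python3 - <<'E'
from h import *
t=cv2.imread("pics/top0.png"); s=cv2.imread("pics/side0.png")
r=lambda im,x,y,w,h,k:cv2.resize(im[y:y+h,x:x+w],None,fx=k,fy=k,interpolation=cv2.INTER_CUBIC)
A=r(t,190,195,125,75,4); B=r(t,385,245,75,75,4); C=r(s,190,230,125,75,4);D=r(s,365,205,75,75,4)
cv2.imwrite("pics/c1.png",np.vstack([np.hstack([A,B]),np.hstack([C,D])]))
hsv=cv2.cvtColor(t,cv2.COLOR_BGR2HSV)
m=cv2.inRange(hsv,(20,150,80),(32,255,255)); m[:200]=0
n,l,st,c=cv2.connectedComponentsWithStats(m)
for i in range(1,n):
    if st[i,4]>20: print(st[i],c[i],cv2.boxPoints(cv2.minAreaRect(np.argwhere(l==i)[:,::-1].astype(np.float32))).tolist())
E
```

```text
[385 265  23  16 188] [395.71276596 272.4893617 ] [[383.8248596191406, 271.5182800292969], [387.4781188964844, 263.6897888183594], [407.7336120605469, 273.1423645019531], [404.0803527832031, 280.9708557128906]]
[434 268  24  47 548] [445.12043796 289.58029197] [[429.1034240722656, 309.2413635253906], [445.8620300292969, 267.3448181152344], [459.1379089355469, 272.6551818847656], [442.3793029785156, 314.5517272949219]]
[407 275  10   9  58] [411.5 279. ] [[406.2000732421875, 279.60003662109375], [408.800048828125, 274.4000244140625], [416.800048828125, 278.4000244140625], [414.2000732421875, 283.60003662109375]]
```

View pics/c1.png

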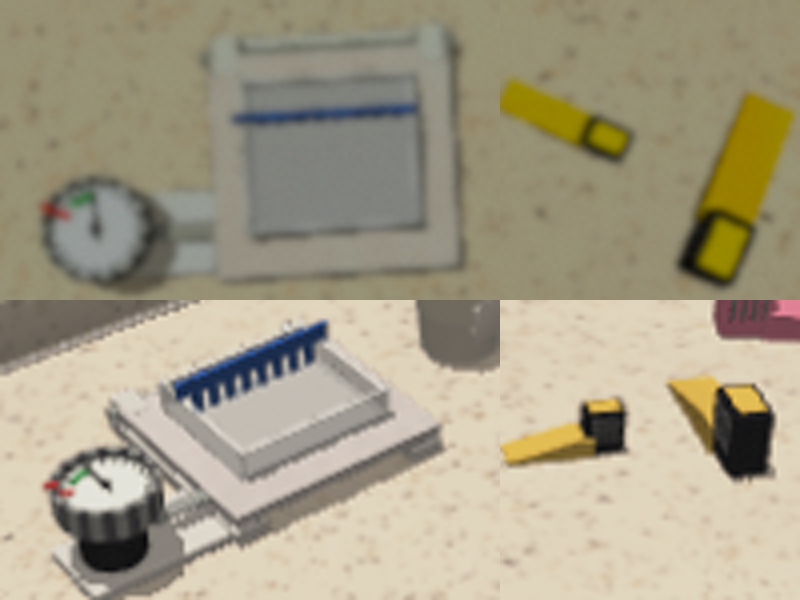

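```bash
cat > fit.py <<'E'
from h import *
from scipy.optimize import least_squares
def fit(obs,x0):
    # obs: (cam, local xyz mm, pixel); x: X,Y (m), yaw
    def w(x,L): return np.r_[x[:2]+Ro.from_euler("z",x[2]).as_matrix()[:2,:2]@np.array(L[:2])/1e3,L[2]/1e3]
    f=lambda x:np.concatenate([proj(n,w(x,L))[0]-p for n,L,p in obs])
    r=least_squares(f,x0,loss="soft_l1"); return r.x,r.fun.reshape(-1,2).round(1)
E
python3 - <<'E'
from fit import *
T=lambda x,y:(190+x/4,195+y/4); S=lambda x,y:(190+x/4,230+(y-300)/4)
st=[("top",(30,130,58),T(98,230)),("side",(30,130,58),S(107,487)),
("top",(0,70,21),T(217,278)),("top",(0,-70,21),T(462,265)),("side",(0,70,21),S(240,515)),("side",(0,-70,21),S(440,428))]
x,r=fit(st,[.5,.1,0.]); print("stand",x,np.degrees(x[2]),r.tolist())
B=lambda a,b:(385+(a-500)/4,245+b/4); D=lambda a,b:(365+(a-500)/4,205+(b-300)/4)
wd=[("top",(55,15,4),B(748,93)),("top",(55,-15,4),B(794,112)),("top",(-36,0,46),B(724,247)),
("side",(-36,0,46),D(742,400)),("side",(55,15,4),D(669,382)),("side",(-55,13,0),D(729,477)),("side",(-55,-13,0),D(771,468))]
x,r=fit(wd,[.45,-.25,1.2]); print("wedge",x,np.degrees(x[2]),r.tolist())
E
```

```text
stand [0.56704521 0.13894813 0.04309674] 2.4692611458252762 [[-0.7, 0.1], [-0.2, -1.8], [0.2, 0.8], [0.1, -0.0], [-0.5, 0.6], [0.6, -1.9]]
wedge [ 0.49287805 -0.24273712 -0.44846889] -25.695374858152434 [[-0.2, -0.6], [0.6, 0.1], [0.1, 0.4], [1.0, -0.5], [-0.6, -0.6], [-0.1, 0.8], [-0.6, 1.9]]
```

```bash
cat > nav.py <<'E'
from h import *
def go(x,y,z,yaw):
    s=sense(); p=np.array(s["ee_pos"]); R=Ro.from_euler("xyz",s["tcp_rot"],degrees=True)
    d=R.inv().apply(np.array([x,y,z])-p)*1e3
    a=(s["tcp_rot"][2]-yaw+180)%360-180
    print("pos",p.round(4),"rot",s["tcp_rot"].round(1),"F",s["ft_force"].round(1),"t",round(s["clock"],2)); print("-> tool shift",d.round(1),"turn",round(np.radians(a),3))
def bezel(name,im=None,c=(.5914,.2702),yaw=2.47):
    im=capture(name) if im is None else im
    hsv=cv2.cvtColor(im,cv2.COLOR_RGB2HSV)
    u0=proj(name,[*c,.058])[0]
    out={}
    for k,m in dict(red=cv2.inRange(hsv,(0,110,60),(8,255,255))|cv2.inRange(hsv,(172,110,60),(180,255,255)),green=cv2.inRange(hsv,(45,90,40),(85,255,255))).items():
        q=np.argwhere(m)[:,::-1]; q=q[np.linalg.norm(q-u0,axis=1)<18]
        if len(q):
            w=ray(name,q.astype(float)+0,.058)[:,:2]-c; v=w.mean(0); out[k]=(round(np.radians((np.degrees(np.arctan2(v[1],v[0]))-yaw+180)%360-180),3),len(q),round(1e3*np.hypot(*v),1))
    return u0.round(1),out
E
python3 - <<'E'
from nav import *
print(bezel("top"),bezel("side"))
go(.45,-.35,.205,19.4)
E
```

```text
(array([213.8, 252.6]), {'red': (np.float64(1.062), 9, np.float64(28.0)), 'green': (np.float64(0.33), 4, np.float64(20.2))}) (array([216.6, 274.9]), {'red': (np.float64(1.092), 8, np.float64(26.7)), 'green': (np.float64(0.699), 3, np.float64(17.0))})
pos [ 0.2159 -0.6127  0.2049] rot [-179.9    0.    19.4] F [ 0.4 -0.1 -0. ] t 0.2
-> tool shift [ 3.081e+02 -1.700e+02  1.000e-01] turn 0.0
```

The manual's scale: shifts go in shares of 1 m and turns go in shares of 2 rad. Converting my numbers, 170 mm / 1000 = 0.17, 135 mm / 1000 = 0.135.

Call:
play_rows(steps=[0.03,-0.016,0,0,94,0.065,-0.036,0,0,94,0.1,-0.055,0,0,94,0.135,-0.075,0,0,94,0.17,-0.094,0,0,94], newtons=30)

```text
clock: 0.62
ee_pos: [0.346, -0.4662, 0.2054]
tcp_rot: [-180.0, -0.0, 19.4]
ft_force: [0.6, -0.5, 0.7]
width: 1.002
grip_force: 0.0
```

In the tool's units: 138 mm / 1000 = 0.138, 105 mm / 1000 = 0.105.

Call:
play_rows(steps=[0.035,-0.019,0,0,94,0.07,-0.038,0,0,94,0.105,-0.057,0,0,94,0.138,-0.076,0,0,94,0.138,-0.076,0,0,94])

```text
clock: 1.03
ee_pos: [0.457, -0.3416, 0.2054]
tcp_rot: [-179.8, -0.3, 20.1]
ft_force: [0.8, 0.8, 0.7]
width: 1.001
grip_force: 0.0
```

```bash
python3 - <<'E'
from nav import *
go(.5914,.2702,.205,90); print(sense()["joint_positions"].round(1))
E
```

```text
pos [ 0.457  -0.3416  0.2054] rot [-179.8   -0.3   20.1] F [0.8 0.8 0.7] t 1.03
-> tool shift [ 336.8 -528.1    4.1] turn -1.219
[ 33.4  29.4   1.3 100.   -1.3  50.6 -34.6]
```

In the tool's units: -163 mm / 1000 = -0.163, -130 mm / 1000 = -0.13.

Call:
play_rows(steps=[0.02,-0.032,0,0,94,0.041,-0.064,0,0,94,0.062,-0.097,0,0,94,0.083,-0.13,0,0,94,0.104,-0.163,0,0,94])

```text
clock: 1.45
ee_pos: [0.4939, -0.1605, 0.2055]
tcp_rot: [-180.0, 0.0, 19.4]
ft_force: [1.0, 0.9, 0.2]
width: 0.999
grip_force: 0.0
```

In the tool's units: -165 mm / 1000 = -0.165, -132 mm / 1000 = -0.132.

Call:
play_rows(steps=[0.021,-0.033,0,0,94,0.042,-0.066,0,0,94,0.063,-0.099,0,0,94,0.084,-0.132,0,0,94,0.105,-0.165,0,0,94])

```text
clock: 1.87
ee_pos: [0.5382, 0.0301, 0.2055]
tcp_rot: [180.0, -0.0, 19.4]
ft_force: [0.9, -0.3, -0.1]
width: 1.0
grip_force: 0.0
```

In the tool's units: -165 mm / 1000 = -0.165, -132 mm / 1000 = -0.132, -0.6 rad / 2 = -0.3.

Call:
play_rows(steps=[0.021,-0.033,0,-0.06,94,0.042,-0.066,0,-0.12,94,0.063,-0.099,0,-0.18,94,0.084,-0.132,0,-0.24,94,0.105,-0.165,0,-0.3,94])

```text
clock: 2.28
ee_pos: [0.5825, 0.2205, 0.2055]
tcp_rot: [180.0, 0.0, 54.1]
ft_force: [-0.8, -0.0, 0.5]
width: 0.999
grip_force: 0.0
```

In the tool's units: -0.6 rad / 2 = -0.3.

Call:
play_rows(steps=[0,0,0,-0.06,94,0,0,0,-0.12,94,0,0,0,-0.18,94,0,0,0,-0.24,94,0,0,0,-0.3,94])

```text
clock: 2.7
ee_pos: [0.5823, 0.2186, 0.2052]
tcp_rot: [-180.0, 0.0, 88.5]
ft_force: [-0.1, -0.1, -0.3]
width: 1.0
grip_force: 0.0
```

```bash
python3 - <<'E'
from nav import *
go(.5914,.2702,.100,90); print(sense()["joint_positions"].round(1))
E
```

```text
pos [0.5823 0.2186 0.2052] rot [-180.     0.    88.5] F [-0.1 -0.1 -0.3] t 2.7
-> tool shift [ 51.8   7.7 105.2] turn -0.026
[-11.6  34.6 -18.9  91.3  12.8  56.3 -36.1]
```

In the tool's units: 130 mm / 1000 = 0.13, 100 mm / 1000 = 0.1.

Call:
play_rows(steps=[0.026,0.004,0.01,0,94,0.052,0.008,0.03,0,94,0.052,0.008,0.065,0,94,0.052,0.008,0.1,0,94,0.052,0.008,0.13,0,94])

```text
clock: 3.12
ee_pos: [0.5915, 0.2706, 0.0734]
tcp_rot: [-179.9, 0.0, 88.2]
ft_force: [-0.5, -0.4, -0.1]
width: 1.004
grip_force: 0.0
```

```bash
python3 - <<'E'
from nav import *
go(.5914,.2702,.032,90)
r=lambda im,x,y,w,h,k:cv2.resize(im[y:y+h,x:x+w],None,fx=k,fy=k,interpolation=cv2.INTER_CUBIC)
cv2.imwrite("pics/c2.png",np.hstack([r(capture("top"),140,180,130,150,3),r(capture("side"),150,190,130,150,3)])[...,::-1])
E
```

```text
pos [0.5915 0.2706 0.0734] rot [-179.9    0.    88.2] F [-0.5 -0.4 -0.1] t 3.12
-> tool shift [-0.3 -0.  41.4] turn -0.031
```

View pics/c2.png

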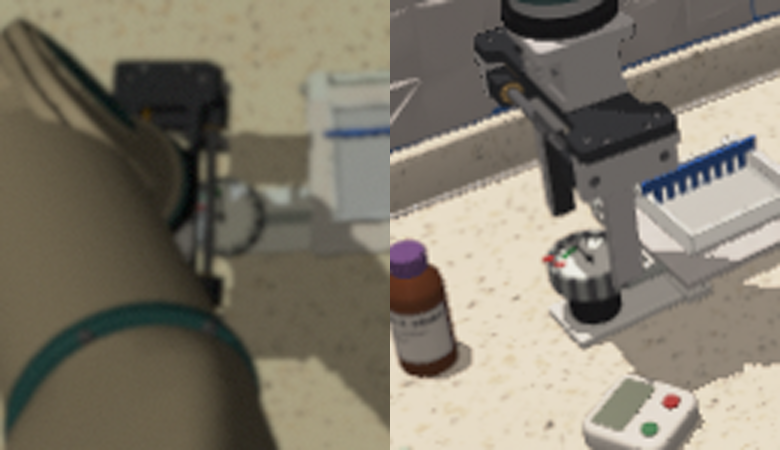

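```bash
python3 - <<'E'
from nav import *
o=np.array([130,0])
for P in ([.5387,.27,.073],[.6445,.27,.073],[.5914,.2702,.058],[.5914,.2702,.040]):
    print(P,(proj("side",P)[0]-[150,190])*3+[390,0],(proj("top",P)[0]-[140,180])*3)
E
```

```text
[0.5387, 0.27, 0.073] [623.99840419 275.82770661] [216.33166192 288.11215805]
[0.6445, 0.27, 0.073] [553.32611781 201.79318529] [216.75872302 143.73471999]
[0.5914, 0.2702, 0.058] [589.67232665 254.83252057] [221.3402943  217.71789873]
[0.5914, 0.2702, 0.04] [592.45452616 274.87646368] [227.20266438 219.9478907 ]
```

In the tool's units: 41 mm / 1000 = 0.041, 35 mm / 1000 = 0.035, -0.02 rad / 2 = -0.01.

Call:
play_rows(steps=[0,0,0.012,-0.01,94,0,0,0.025,-0.01,94,0,0,0.035,-0.01,94,0,0,0.041,-0.01,94,0,0,0.041,-0.01,94])

```text
clock: 3.63
ee_pos: [0.5916, 0.2703, 0.0336]
tcp_rot: [-179.9, 0.0, 89.3]
ft_force: [0.5, -0.1, -0.3]
width: 1.002
grip_force: 0.0
```

Call:
play_rows(steps=[0,0,0,0,80,0,0,0,0,70,0,0,0,0,64,0,0,0,0,58,0,0,0,0,54], newtons=15)

```text
clock: 4.05
ee_pos: [0.5923, 0.2708, 0.035]
tcp_rot: [180.0, -0.0, 89.3]
ft_force: [0.4, 1.0, 0.8]
width: 0.688
grip_force: 0.0
```

Call:
play_rows(steps=[0,0,0,0,52,0,0,0,0,50,0,0,0,0,50,0,0,0,0,50,0,0,0,0,50], newtons=20)

```text
clock: 4.47
ee_pos: [0.5939, 0.2709, 0.035]
tcp_rot: [179.8, -0.1, 89.3]
ft_force: [5.5, 0.6, 0.1]
width: 0.632
grip_force: 20.0
```

In the tool's units: 2 mm / 1000 = 0.002, 0.5 rad / 2 = 0.25.

Call:
play_rows(steps=[0,0.002,0,0.05,50,0,0.002,0,0.1,50,0,0.002,0,0.15,50,0,0.002,0,0.2,50,0,0.002,0,0.25,50])

```text
clock: 4.88
ee_pos: [0.5939, 0.2708, 0.035]
tcp_rot: [-180.0, -0.0, 60.4]
ft_force: [2.1, -0.5, 2.5]
width: 0.632
grip_force: 20.0
```

In the tool's units: 0.5 rad / 2 = 0.25.

Call:
play_rows(steps=[0,0,0,0.05,50,0,0,0,0.1,50,0,0,0,0.15,50,0,0,0,0.2,50,0,0,0,0.25,50])

```text
clock: 5.3
ee_pos: [0.594, 0.2708, 0.035]
tcp_rot: [-180.0, -0.0, 31.7]
ft_force: [1.6, -0.8, 2.3]
width: 0.635
grip_force: 20.0
```

```bash
python3 - <<'E'
from nav import *
c=(.5937,.2706)
T=capture("top");S=capture("side")
print(bezel("top",T,c),bezel("side",S,c)); go(.5939,.2706,.0345,88.2)
r=lambda im,x,y,w,h,k:cv2.resize(im[y:y+h,x:x+w],None,fx=k,fy=k,interpolation=cv2.INTER_CUBIC)
cv2.imwrite("pics/c3.png",np.hstack([r(T,185,225,60,60,6),r(S,190,250,60,60,6)])[...,::-1])
E
```

```text
(array([213.6, 251.5]), {'red': (np.float64(0.161), 13, np.float64(24.7))}) (array([215.9, 274.5]), {'red': (np.float64(0.351), 3, np.float64(14.4)), 'green': (np.float64(-0.844), 3, np.float64(12.2))})
pos [0.594  0.2707 0.035 ] rot [180.  -0.  32.] F [ 1.3 -1.4  4.3] t 5.4
-> tool shift [-0.2  0.1  0.5] turn -0.981
```

View pics/c3.png

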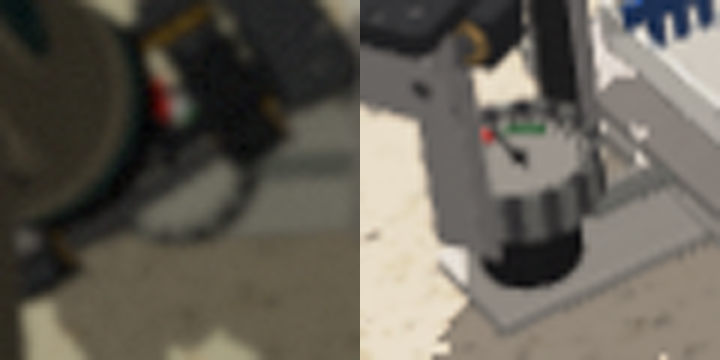

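In the tool's units: 0.07 rad / 2 = 0.035.

Call:
play_rows(steps=[0,0,0,0.02,50,0,0,0,0.035,50,0,0,0,0.035,50,0,0,0,0.035,50])

```text
clock: 5.73
ee_pos: [0.594, 0.2708, 0.035]
tcp_rot: [-180.0, -0.0, 28.1]
ft_force: [1.4, -0.3, 6.5]
width: 0.633
grip_force: 20.0
```

In the tool's units: 0.07 rad / 2 = 0.035.

Call:
play_rows(steps=[0,0,0,0.035,60,0,0,0,0.035,70,0,0,0,0.035,94,0,0,0,0.035,94,0,0,0,0.035,94])

```text
clock: 6.15
ee_pos: [0.5931, 0.2707, 0.0339]
tcp_rot: [-180.0, 0.1, 24.1]
ft_force: [-0.1, -0.8, -0.5]
width: 0.881
grip_force: 0.0
```

In the tool's units: -140 mm / 1000 = -0.14, -105 mm / 1000 = -0.105.

Call:
play_rows(steps=[0,0,-0.01,0,94,0,0,-0.035,0,94,0,0,-0.07,0,94,0,0,-0.105,0,94,0,0,-0.14,0,94])

```text
clock: 6.57
ee_pos: [0.5936, 0.2705, 0.1765]
tcp_rot: [-180.0, 0.0, 24.0]
ft_force: [0.5, 0.6, -0.3]
width: 0.997
grip_force: 0.0
```

In the tool's units: 180 mm / 1000 = 0.18, 145 mm / 1000 = 0.145.

Call:
play_rows(steps=[0,0.03,0,0,94,0,0.065,0,0,94,0,0.105,0,0,94,0,0.145,0,0,94,0,0.18,0,0,94])

```text
clock: 6.98
ee_pos: [0.6679, 0.1033, 0.1755]
tcp_rot: [179.9, -0.0, 24.0]
ft_force: [0.4, 0.1, 0.2]
width: 1.002
grip_force: 0.0
```

```bash
python3 - <<'E'
from nav import *
c=(.5937,.2706)
T=capture("top");S=capture("side")
print(bezel("top",T,c),bezel("side",S,c)); go(.5254,-.2271,.2,-25.7)
r=lambda im,x,y,w,h,k:cv2.resize(im[y:y+h,x:x+w],None,fx=k,fy=k,interpolation=cv2.INTER_CUBIC)
cv2.imwrite("pics/c4.png",np.hstack([r(T,190,228,48,48,8),r(S,192,250,48,48,8)])[...,::-1])
E
```

```text
(array([213.6, 251.5]), {'red': (np.float64(0.0), 9, np.float64(26.6))}) (array([215.9, 274.5]), {'red': (np.float64(-0.006), 5, np.float64(25.3)), 'green': (np.float64(-0.815), 4, np.float64(12.1))})
pos [0.6697 0.096  0.1752] rot [179.6   0.   23.4] F [-1.   0.1 -0.2] t 7.08
-> tool shift [-260.8  239.4  -23.1] turn 0.857
```

View pics/c4.png

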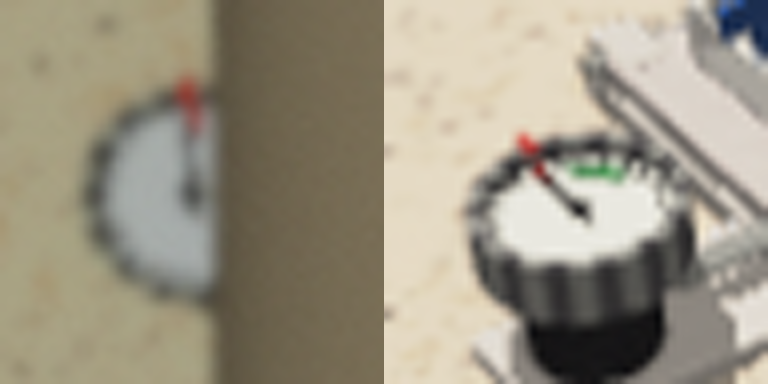

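```bash
python3 - <<'E'
from nav import *
go(.4604,-.2271,.16,-25.7)
E
```

```text
pos [0.6697 0.096  0.1752] rot [179.6   0.   23.4] F [-1.   0.1 -0.2] t 7.08
-> tool shift [-320.5  213.3   16.7] turn 0.857
```

In the tool's units: -156 mm / 1000 = -0.156, -124 mm / 1000 = -0.124.

Call:
play_rows(steps=[-0.03,0.02,0,0,70,-0.06,0.04,0,0,60,-0.092,0.061,0,0,56,-0.124,0.082,0,0,56,-0.156,0.103,0,0,56])

```text
clock: 7.5
ee_pos: [0.5653, -0.0519, 0.1751]
tcp_rot: [-180.0, -0.0, 24.1]
ft_force: [0.5, 0.1, -0.1]
width: 0.683
grip_force: 0.0
```

In the tool's units: -150 mm / 1000 = -0.15, -128 mm / 1000 = -0.128, 0.5 rad / 2 = 0.25.

Call:
play_rows(steps=[-0.032,0.021,0,0.05,56,-0.064,0.042,0,0.1,56,-0.096,0.063,0,0.15,56,-0.128,0.084,0,0.2,56,-0.15,0.098,0,0.25,56])

```text
clock: 7.92
ee_pos: [0.467, -0.2046, 0.1753]
tcp_rot: [179.9, 0.0, -5.1]
ft_force: [1.3, 0.5, 0.3]
width: 0.595
grip_force: 0.0
```

In the tool's units: 0.35 rad / 2 = 0.175.

Call:
play_rows(steps=[0,0,0,0.05,56,0,0,0,0.1,56,0,0,0,0.15,56,0,0,0,0.175,56,0,0,0,0.175,56])

```text
clock: 8.33
ee_pos: [0.4695, -0.2012, 0.175]
tcp_rot: [-180.0, -0.0, -24.7]
ft_force: [0.2, 0.5, 0.8]
width: 0.595
grip_force: 0.0
```

```bash
python3 - <<'E'
from nav import *
go(.4604,-.2271,.10,-25.7)
E
```

```text
pos [ 0.4695 -0.2012  0.175 ] rot [-180.    -0.   -24.7] F [0.2 0.5 0.8] t 8.33
-> tool shift [ 2.5 27.4 74.9] turn 0.017
```

In the tool's units: 105 mm / 1000 = 0.105, 2.5 mm / 1000 = 0.0025, 0.017 rad / 2 = 0.0085.

Call:
play_rows(steps=[0.001,0.013,0.02,0.0085,56,0.002,0.027,0.045,0.0085,56,0.0025,0.0275,0.075,0.0085,56,0.0025,0.0275,0.095,0.0085,56,0.0025,0.0275,0.105,0.0085,56])

```text
clock: 8.75
ee_pos: [0.459, -0.2269, 0.0676]
tcp_rot: [-180.0, 0.2, -25.6]
ft_force: [-0.4, -0.3, -0.3]
width: 0.597
grip_force: 0.0
```

```bash
python3 - <<'E'
from nav import *
go(.4604,-.2271,.0125,-25.7)
r=lambda im,x,y,w,h,k:cv2.resize(im[y:y+h,x:x+w],None,fx=k,fy=k,interpolation=cv2.INTER_CUBIC)
cv2.imwrite("pics/c5.png",np.hstack([r(capture("top"),385,225,100,110,4),r(capture("side"),360,170,100,110,4)])[...,::-1])
E
```

```text
pos [ 0.459  -0.2269  0.0676] rot [-180.     0.2  -25.6] F [-0.4 -0.3 -0.3] t 8.75
-> tool shift [ 1.6 -0.4 55.1] turn 0.002
```

View pics/c5.png

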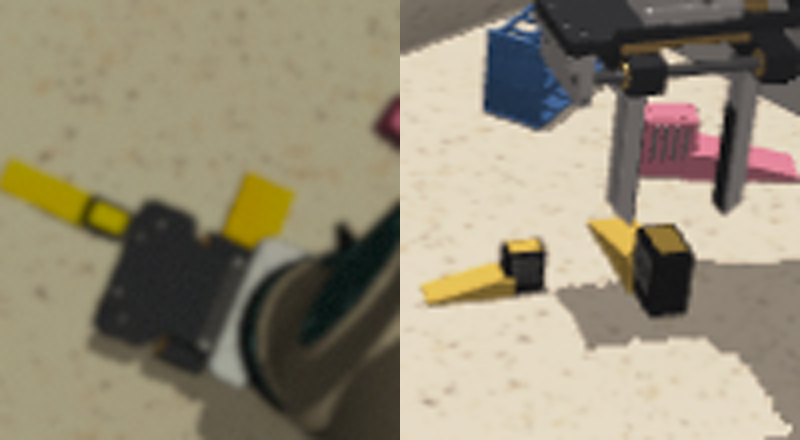

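In the tool's units: 55 mm / 1000 = 0.055, 51 mm / 1000 = 0.051.

Call:
play_rows(steps=[0.001,0,0.012,0,56,0.001,0,0.026,0,56,0.001,0,0.04,0,56,0.001,0,0.051,0,56,0.001,0,0.055,0,56])

```text
clock: 9.27
ee_pos: [0.4614, -0.228, 0.0143]
tcp_rot: [-180.0, -0.0, -25.6]
ft_force: [-0.1, -0.3, 0.3]
width: 0.594
grip_force: 0.0
```

Call:
play_rows(steps=[0,0,0,0,45,0,0,0,0,35,0,0,0,0,25,0,0,0,0,20,0,0,0,0,15], newtons=15)

```text
clock: 9.68
ee_pos: [0.4615, -0.2283, 0.0151]
tcp_rot: [-180.0, -0.1, -25.7]
ft_force: [0.7, 1.2, 1.8]
width: 0.279
grip_force: 0.7
```

Call:
play_rows(steps=[0,0,0,0,15,0,0,0,0,15,0,0,0,0,15,0,0,0,0,15,0,0,0,0,15], newtons=35)

```text
clock: 10.1
ee_pos: [0.4615, -0.2283, 0.0151]
tcp_rot: [-180.0, -0.1, -25.7]
ft_force: [0.1, 0.2, 6.1]
width: 0.273
grip_force: 35.0
```

In the tool's units: -55 mm / 1000 = -0.055, -50 mm / 1000 = -0.05.

Call:
play_rows(steps=[0,0,-0.006,0,15,0,0,-0.018,0,15,0,0,-0.035,0,15,0,0,-0.05,0,15,0,0,-0.055,0,15])

```text
clock: 10.52
ee_pos: [0.4617, -0.2288, 0.0712]
tcp_rot: [180.0, -0.1, -25.7]
ft_force: [0.4, -0.7, -1.7]
width: 0.272
grip_force: 35.0
```

```bash
python3 - <<'E'
from nav import *
go(.471,.135,.07,2.5)
E
```

```text
pos [ 0.4617 -0.2288  0.0712] rot [ 1.80e+02 -1.00e-01 -2.57e+01] F [ 0.4 -0.7 -1.7] t 10.52
-> tool shift [-149.4 -331.9    0.8] turn -0.492
```

In the tool's units: -131 mm / 1000 = -0.131, -102 mm / 1000 = -0.102.

Call:
play_rows(steps=[-0.008,-0.018,0,0,15,-0.02,-0.044,0,0,15,-0.033,-0.073,0,0,15,-0.046,-0.102,0,0,15,-0.059,-0.131,0,0,15])

```text
clock: 10.93
ee_pos: [0.4641, -0.0834, 0.0692]
tcp_rot: [180.0, 0.0, -25.7]
ft_force: [0.6, 0.3, -3.1]
width: 0.276
grip_force: 35.0
```

In the tool's units: -136 mm / 1000 = -0.136, -116 mm / 1000 = -0.116, -0.44 rad / 2 = -0.22.

Call:
play_rows(steps=[-0.013,-0.029,0,-0.04,15,-0.026,-0.058,0,-0.09,15,-0.039,-0.087,0,-0.14,15,-0.052,-0.116,0,-0.19,15,-0.061,-0.136,0,-0.22,15])

```text
clock: 11.35
ee_pos: [0.468, 0.0677, 0.0691]
tcp_rot: [-179.9, 0.0, -0.0]
ft_force: [0.4, -0.5, -1.8]
width: 0.275
grip_force: 35.0
```

```bash
python3 - <<'E'
from nav import *
go(.471,.135,.07,2.5)
E
```

```text
pos [0.468  0.0677 0.0691] rot [-179.9    0.    -0. ] F [ 0.4 -0.5 -1.8] t 11.35
-> tool shift [  2.9 -67.3  -0.8] turn -0.044
```

In the tool's units: -67 mm / 1000 = -0.067, -60 mm / 1000 = -0.06, -0.044 rad / 2 = -0.022.

Call:
play_rows(steps=[0.001,-0.022,0,-0.022,15,0.002,-0.044,0,-0.022,15,0.003,-0.06,0,-0.022,15,0.003,-0.067,0,-0.022,15,0.003,-0.067,0,-0.022,15])

```text
clock: 11.77
ee_pos: [0.4718, 0.1331, 0.0691]
tcp_rot: [-180.0, 0.0, 2.2]
ft_force: [0.0, -0.0, -2.3]
width: 0.276
grip_force: 35.0
```

```bash
python3 - <<'E'
from nav import *
go(.471,.135,.0155,2.5)
T=capture("top");S=capture("side")
print(bezel("top",T,(.5937,.2706)),bezel("side",S,(.5937,.2706)))
r=lambda im,x,y,w,h,k:cv2.resize(im[y:y+h,x:x+w],None,fx=k,fy=k,interpolation=cv2.INTER_CUBIC)
cv2.imwrite("pics/c6.png",np.hstack([r(T,190,195,130,130,3),r(S,190,210,130,130,3)])[...,::-1])
E
```

```text
pos [0.4718 0.1331 0.0691] rot [-180.     0.     2.2] F [ 0.  -0.  -2.3] t 11.77
-> tool shift [-0.7 -1.9 53.6] turn -0.005
(array([213.6, 251.5]), {'red': (np.float64(0.009), 8, np.float64(27.0)), 'green': (np.float64(-0.826), 2, np.float64(18.6))}) (array([215.9, 274.5]), {'red': (np.float64(-0.004), 6, np.float64(25.2)), 'green': (np.float64(-0.815), 4, np.float64(12.1))})
```

View pics/c6.png

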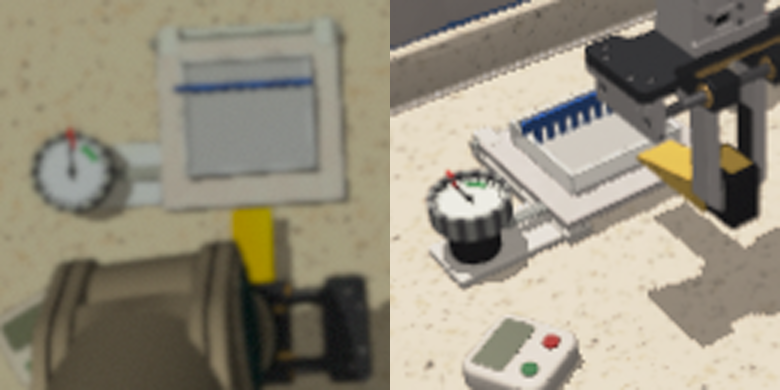

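In the tool's units: 47 mm / 1000 = 0.047, 40 mm / 1000 = 0.04.

Call:
play_rows(steps=[-0.01,-0.002,0,0,15,-0.016,-0.002,0.01,0,15,-0.016,-0.002,0.025,0,15,-0.016,-0.002,0.04,0,15,-0.016,-0.002,0.047,0,15])

```text
clock: 12.28
ee_pos: [0.4545, 0.1312, 0.0214]
tcp_rot: [179.9, 0.1, 1.9]
ft_force: [1.1, -0.8, -2.6]
width: 0.277
grip_force: 35.0
```

In the tool's units: 6 mm / 1000 = 0.006, 5 mm / 1000 = 0.005.

Call:
play_rows(steps=[0,0,0.002,0,15,0,0,0.004,0,15,0,0,0.005,0,15,0,0,0.006,0,15,0,0,0.006,0,15])

```text
clock: 12.7
ee_pos: [0.4564, 0.1327, 0.0169]
tcp_rot: [-180.0, -0.0, 2.0]
ft_force: [-0.3, -0.2, -2.2]
width: 0.276
grip_force: 35.0
```

```bash
python3 - <<'E'
from nav import *
go(.471,.135,.0155,2.5)
E
```

```text
pos [0.4564 0.1327 0.0169] rot [-180.   -0.    2.] F [-0.3 -0.2 -2.2] t 12.7
-> tool shift [14.6 -1.7  1.4] turn -0.008
```

In the tool's units: 2 mm / 1000 = 0.002, -1.5 mm / 1000 = -0.0015, -0.008 rad / 2 = -0.004.

Call:
play_rows(steps=[0,-0.001,0.0005,-0.004,15,0,-0.0015,0.001,-0.004,15,0,-0.0015,0.0015,-0.004,15,0,-0.0015,0.002,-0.004,15,0,-0.0015,0.002,-0.004,15])

```text
clock: 13.12
ee_pos: [0.4562, 0.1346, 0.0151]
tcp_rot: [-180.0, -0.0, 2.5]
ft_force: [-1.1, 0.9, 5.3]
width: 0.276
grip_force: 35.0
```

In the tool's units: 40 mm / 1000 = 0.04, 32 mm / 1000 = 0.032.

Call:
play_rows(steps=[0.006,0,0,0,15,0.014,0,0,0,15,0.023,0,0,0,15,0.032,0,0,0,15,0.04,0,0,0,15])

```text
clock: 13.53
ee_pos: [0.4929, 0.1359, 0.015]
tcp_rot: [-180.0, 0.4, 2.5]
ft_force: [-7.4, -0.3, 12.1]
width: 0.273
grip_force: 35.0
```

```bash
cat > ptr.py <<'E'
from nav import *
def ptr(name,c=(.5937,.2706),yaw=2.47,z=.057):
    im=capture(name); g=cv2.cvtColor(im,cv2.COLOR_RGB2GRAY).astype(np.float32)
    rr=np.arange(.006,.019,.001); a=np.radians(np.arange(-120,61,1.))
    P=np.stack([c[0]+rr[None]*np.cos(a+np.radians(yaw))[:,None],c[1]+rr[None]*np.sin(a+np.radians(yaw))[:,None],np.full((len(a),len(rr)),z)],-1).reshape(-1,3)
    uv=proj(name,P).astype(np.float32)
    v=cv2.remap(g,uv[:,0].reshape(len(a),-1),uv[:,1].reshape(len(a),-1),cv2.INTER_LINEAR).mean(1)
    w=np.clip(np.median(v)-v-.4*(np.median(v)-v.min()),0,None)
    return round(float((a*w).sum()/w.sum()),3), round(float(a[v.argmin()]),2), v.min().round(0),np.median(v).round(0)
E
python3 - <<'E'
from ptr import *
for n in("top","side"): print(n,ptr(n))
go(.524,.1365,.0155,2.5)
E
```

```text
top (0.026, 0.05, np.float32(123.0), np.float32(156.0))
side (0.143, 0.14, np.float32(123.0), np.float32(195.0))
pos [0.4961 0.136  0.015 ] rot [-180.     0.     2.5] F [-1.6 -0.1  6.1] t 13.63
-> tool shift [27.9  0.8 -0.5] turn 0.0
```

In the tool's units: 12 mm / 1000 = 0.012, 10 mm / 1000 = 0.01.

Call:
play_rows(steps=[0.002,0,0,0,15,0.005,0,0,0,15,0.008,0,0,0,15,0.01,0,0,0,15,0.012,0,0,0,15])

```text
clock: 14.05
ee_pos: [0.5039, 0.1364, 0.015]
tcp_rot: [-180.0, 0.4, 2.5]
ft_force: [-8.4, -0.3, 13.7]
width: 0.273
grip_force: 35.0
```

In the tool's units: 4 mm / 1000 = 0.004, 3 mm / 1000 = 0.003.

Call:
play_rows(steps=[0.001,0,0,0,15,0.002,0,0,0,15,0.003,0,0,0,15,0.004,0,0,0,15,0.004,0,0,0,15])

```text
clock: 14.47
ee_pos: [0.5085, 0.1366, 0.015]
tcp_rot: [-180.0, 0.3, 2.5]
ft_force: [-6.6, 0.1, 10.9]
width: 0.27
grip_force: 35.0
```

```bash
python3 - <<'E'
from ptr import *
for n in("top","side"): print(n,ptr(n))
go(.524,.1365,.0155,2.5)
E
```

```text
top (0.024, 0.05, np.float32(124.0), np.float32(157.0))
side (0.143, 0.14, np.float32(123.0), np.float32(195.0))
pos [0.5085 0.1366 0.015 ] rot [-180.     0.3    2.5] F [-6.9 -0.6 11.2] t 14.57
-> tool shift [15.5  0.8 -0.6] turn 0.001
```

In the tool's units: 4 mm / 1000 = 0.004, 3 mm / 1000 = 0.003.

Call:
play_rows(steps=[0.001,0,-0.0005,0,15,0.002,0,-0.0005,0,15,0.003,0,-0.0005,0,15,0.004,0,-0.0005,0,15,0.004,0,-0.0005,0,15])

```text
clock: 14.98
ee_pos: [0.5139, 0.1368, 0.015]
tcp_rot: [180.0, 0.2, 2.5]
ft_force: [-5.4, -0.1, 7.0]
width: 0.274
grip_force: 35.0
```

```bash
python3 - <<'E'
from ptr import *
for n in("top","side"): print(n,ptr(n))
go(.524,.1365,.0155,2.5)
E
```

```text
top (-0.888, -2.09, np.float32(114.0), np.float32(152.0))
side (0.142, 0.14, np.float32(125.0), np.float32(195.0))
pos [0.5139 0.1368 0.015 ] rot [180.    0.2   2.5] F [-5.4 -0.5  5.6] t 15.08
-> tool shift [10.1  0.7 -0.6] turn 0.0
```

In the tool's units: 3 mm / 1000 = 0.003, 2 mm / 1000 = 0.002.

Call:
play_rows(steps=[0.001,0,0,0,15,0.002,0,0,0,15,0.003,0,0,0,15,0.003,0,0,0,15,0.003,0,0,0,15])

```text
clock: 15.5
ee_pos: [0.5142, 0.1368, 0.015]
tcp_rot: [180.0, 0.5, 2.5]
ft_force: [-10.2, 0.2, 12.0]
width: 0.272
grip_force: 35.0
```

```bash
python3 - <<'E'
from ptr import *
for n in("top","side"): print(n,ptr(n))
go(.524,.1365,.0155,2.5)
E
```

```text
top (-1.983, -2.09, np.float32(87.0), np.float32(151.0))
side (0.142, 0.14, np.float32(126.0), np.float32(194.0))
pos [0.5142 0.1368 0.015 ] rot [180.    0.5   2.5] F [-10.3  -0.3  11.5] t 15.6
-> tool shift [ 9.8  0.7 -0.6] turn 0.001
```

In the tool's units: 1 mm / 1000 = 0.001, -0.6 mm / 1000 = -0.0006.

Call:
play_rows(steps=[0,0,-0.0003,0,15,0,0,-0.0006,0,15,0.0005,0,-0.0006,0,15,0.001,0,-0.0006,0,15,0.001,0,-0.0006,0,15])

```text
clock: 16.02
ee_pos: [0.52, 0.1369, 0.0151]
tcp_rot: [180.0, 0.0, 2.5]
ft_force: [-2.2, -0.1, -4.0]
width: 0.277
grip_force: 35.0
```

```bash
python3 - <<'E'
from ptr import *
print(ptr("side"))
go(.524,.1365,.0155,2.5)
E
```

```text
(-0.455, -0.4, np.float32(135.0), np.float32(197.0))
pos [0.5202 0.1369 0.0152] rot [180.    0.    2.5] F [-1.9 -0.1 -4.4] t 16.07
-> tool shift [ 3.8  0.6 -0.3] turn 0.0
```

In the tool's units: 0.4 mm / 1000 = 0.0004, 0.2 mm / 1000 = 0.0002.

Call:
play_rows(steps=[0,0,0.0002,0,15,0,0,0.0004,0,15,0,0,0.0004,0,15,0,0,0.0004,0,15])

```text
clock: 16.4
ee_pos: [0.5202, 0.1369, 0.0152]
tcp_rot: [180.0, -0.0, 2.5]
ft_force: [-1.6, -0.3, -3.7]
width: 0.276
grip_force: 35.0
```

```bash
python3 - <<'E'
from ptr import *
S=capture("side")
print(ptr("side"),bezel("side",S,(.5937,.2706)))
go(.524,.1365,.0155,2.5)
r=lambda im,x,y,w,h,k:cv2.resize(im[y:y+h,x:x+w],None,fx=k,fy=k,interpolation=cv2.INTER_CUBIC)
cv2.imwrite("pics/c7.png",np.hstack([r(S,192,250,48,48,8),r(S,240,235,64,64,6)])[...,::-1])
E
```

```text
(-0.507, -0.54, np.float32(122.0), np.float32(199.0)) (array([215.9, 274.5]), {'red': (np.float64(-0.009), 8, np.float64(23.8)), 'green': (np.float64(-0.815), 4, np.float64(12.1))})
pos [0.5202 0.1369 0.0152] rot [180.   -0.    2.5] F [-2.4 -0.5 -3.7] t 16.5
-> tool shift [ 3.8  0.6 -0.3] turn 0.0
```

View pics/c7.png

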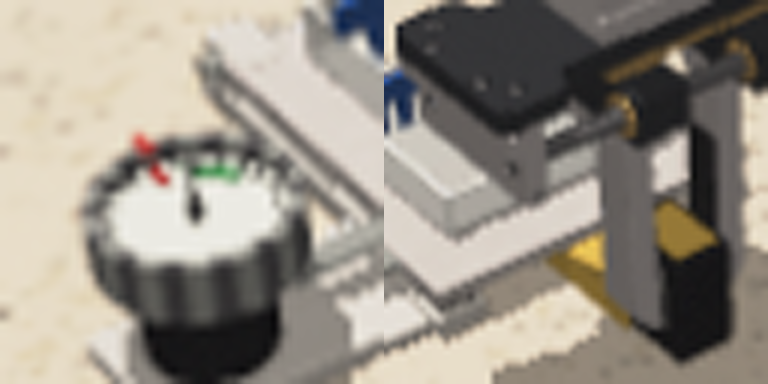

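In the tool's units: 0.9 mm / 1000 = 0.0009, 0.6 mm / 1000 = 0.0006.

Call:
play_rows(steps=[0,0,0.0003,0,15,0,0,0.0006,0,15,0,0,0.0009,0,15,0,0,0.0009,0,15])

```text
clock: 16.83
ee_pos: [0.5203, 0.137, 0.015]
tcp_rot: [-180.0, -0.0, 2.5]
ft_force: [-2.3, -1.1, 4.5]
width: 0.276
grip_force: 35.0
```

In the tool's units: 3 mm / 1000 = 0.003, 2.4 mm / 1000 = 0.0024.

Call:
play_rows(steps=[0.0006,0,0,0,15,0.0012,0,0,0,15,0.0018,0,0,0,15,0.0024,0,0,0,15,0.003,0,0,0,15])

```text
clock: 17.25
ee_pos: [0.5203, 0.1369, 0.015]
tcp_rot: [-180.0, 0.3, 2.5]
ft_force: [-9.6, -1.7, 12.5]
width: 0.276
grip_force: 35.0
```

```bash
python3 - <<'E'
from ptr import *
print(ptr("side"))
go(.524,.1365,.0150,2.5)
E
```

```text
(-0.366, -0.33, np.float32(127.0), np.float32(189.0))
pos [0.5203 0.137  0.015 ] rot [-180.     0.3    2.5] F [-7.4 -0.5 11.2] t 17.3
-> tool shift [ 3.7  0.6 -0.1] turn 0.0
```

In the tool's units: 1 mm / 1000 = 0.001, 0.8 mm / 1000 = 0.0008.

Call:
play_rows(steps=[0.0002,0,-0.0001,0,15,0.0004,0,-0.0002,0,15,0.0006,0,-0.0003,0,15,0.0008,0,-0.0004,0,15,0.001,0,-0.0004,0,15])

```text
clock: 17.72
ee_pos: [0.5203, 0.1369, 0.015]
tcp_rot: [180.0, 0.4, 2.5]
ft_force: [-9.8, -0.7, 9.3]
width: 0.279
grip_force: 35.0
```

```bash
python3 - <<'E'
from ptr import *
print(ptr("side"))
go(.526,.1365,.0150,2.5)
E
```

```text
(-0.366, -0.33, np.float32(127.0), np.float32(190.0))
pos [0.5203 0.1369 0.015 ] rot [180.    0.4   2.5] F [-9.8 -1.6  8.2] t 17.77
-> tool shift [ 5.7  0.7 -0.1] turn 0.0
```

In the tool's units: -0.3 mm / 1000 = -0.0003, -0.2 mm / 1000 = -0.0002.

Call:
play_rows(steps=[0,0,-0.0001,0,15,0,0,-0.0002,0,15,0,0,-0.0003,0,15,0,0,-0.0003,0,15])

```text
clock: 18.1
ee_pos: [0.5218, 0.1372, 0.015]
tcp_rot: [180.0, 0.2, 2.5]
ft_force: [-5.5, -1.3, 3.0]
width: 0.275
grip_force: 35.0
```

```bash
python3 - <<'E'
from ptr import *
print(ptr("side"))
go(.526,.1365,.0150,2.5)
E
```

```text
(-0.505, -0.54, np.float32(122.0), np.float32(199.0))
pos [0.5219 0.1371 0.015 ] rot [180.    0.2   2.5] F [-5.8 -0.6  3.5] t 18.15
-> tool shift [4.1 0.8 0. ] turn 0.0
```

In the tool's units: 2.5 mm / 1000 = 0.0025, 1.5 mm / 1000 = 0.0015.

Call:
play_rows(steps=[0.0005,0,0,0,15,0.001,0,-0.0001,0,15,0.0015,0,-0.0001,0,15,0.002,0,-0.0002,0,15,0.0025,0,-0.0002,0,15])

```text
clock: 18.57
ee_pos: [0.526, 0.1374, 0.015]
tcp_rot: [-180.0, 0.1, 2.5]
ft_force: [-3.6, -0.0, -0.4]
width: 0.269
grip_force: 35.0
```

```bash
python3 - <<'E'
from ptr import *
print(ptr("side"))
go(.526,.1365,.0150,2.5)
E
```

```text
(-0.78, -0.79, np.float32(113.0), np.float32(206.0))
pos [0.5264 0.1374 0.015 ] rot [-180.     0.     2.5] F [-4.   0.4 -1.8] t 18.62
-> tool shift [-0.4  0.9  0. ] turn 0.0
```

In the tool's units: 0.5 mm / 1000 = 0.0005, 0.4 mm / 1000 = 0.0004.

Call:
play_rows(steps=[0,0,0.0002,0,15,0,0,0.0004,0,15,0,0,0.0005,0,15,0,0,0.0005,0,15,0,0,0.0005,0,15])

```text
clock: 19.03
ee_pos: [0.5265, 0.1374, 0.015]
tcp_rot: [-180.0, -0.0, 2.5]
ft_force: [-4.8, -0.7, 5.8]
width: 0.277
grip_force: 35.0
```

```bash
python3 - <<'E'
from ptr import *
S=capture("side"); print(ptr("side"),bezel("side",S,(.5937,.2706)))
go(.526,.1365,.0150,2.5)
r=lambda im,x,y,w,h,k:cv2.resize(im[y:y+h,x:x+w],None,fx=k,fy=k,interpolation=cv2.INTER_CUBIC)
cv2.imwrite("pics/c8.png",np.hstack([r(S,192,250,48,48,8),r(S,240,235,64,64,6)])[...,::-1])
E
```

```text
(-0.783, -0.79, np.float32(116.0), np.float32(206.0)) (array([215.9, 274.5]), {'red': (np.float64(0.01), 7, np.float64(23.4)), 'green': (np.float64(-0.785), 3, np.float64(12.1))})
pos [0.5265 0.1374 0.015 ] rot [-180.     0.     2.5] F [-4.6 -0.3  5.4] t 19.13
-> tool shift [-0.5  0.9  0. ] turn 0.0
```

View pics/c8.png

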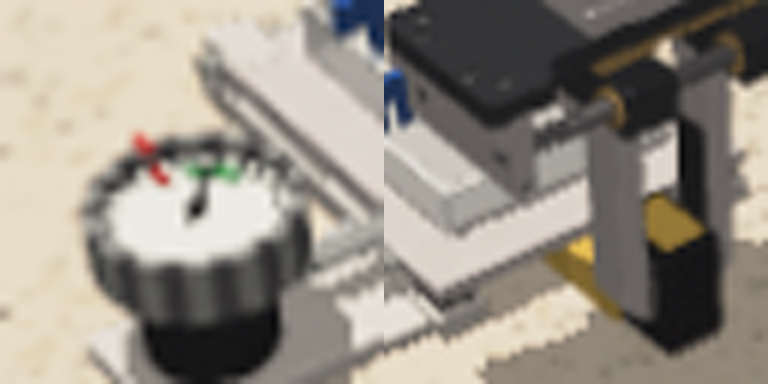

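The pointer tip at about (205,175) is clearly inside the green arc, which runs from about x = 188 to 240. The red mark is still at the zero position, and the wedge is seated and gripped.

```bash
python3 -c "
from rig import *
print(close_job())"
```

```text
the job is handed in; nothing more can be done
None
```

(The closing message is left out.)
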